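# Pack up the freezer-labelling box

### The arm

A 6-joint arm with a two-finger parallel gripper is mounted at the origin on the work surface. World frame = base frame: x ahead of the robot, y to its left, z up, the work surface at z = 0. Lengths are in m, angles in rad, forces in N, time in s.
With the tool pointing down it reaches from about 0.225 to 0.875 m from the base axis. Payload 3.4 kg.
Tool frame: the origin (TCP) lies at the very end of the fingers, on their centre line; the grasp point (between the pads) lies 19 mm behind it; z points along the fingers, y is the line along which they close (so a half turn about z gives the same grasp; the last joint's range is limited). The gripper opens to 85 mm and grips with 20 to 120 N. Pads are 22 mm wide; open, the fingers measure 114 mm over their backs; the gripper's body (76 mm by 85 mm) begins 54 mm behind the grasp point. The pads swing forward as they close: fully open they stand 13 mm farther back than shut.
Start: joints at [-1.357, 0.276, 1.505, -0, 1.361, -0.121], TCP at [0.189, -0.543, 0.231] pointing down, gripper open.
Joint ranges: [-2.89, 2.89], [-0.75, 2.08], [0.22, 2.7], [-1.18, 4.32], [0.11, 2.71], [-2.7, 2.7]. Speed limits (rad/s): [2.57, 2.57, 3.14, 3.14, 3.14, 3.14].

### API

Orientations are given as a unit quaternion [w, x, y, z].
In Python, from rig import readout, vision, manip gives the robot as it stands.
- The arm moves only by the shell command python3 -m handwheel 'ROWS' [FORCE]. ROWS is JSON, a list of rows, each a list of 3 entries, a list of its own where there are three numbers: the shift along the tool's x, y, z in mm, then the turn, a rotation vector about the tool's x, y, z in units of 6 degrees (1.0 is 6 degrees), then the closure, from -1 (fully open) to 1 (shut), so that 0 is half open. A call has 1 to 20 rows; each row shifts and turns the commanded pose from where the row before left it, along the tool's axes as they then stand; what a row does not reach is not made up. A row lasts 1/8 s, in which the tool goes at most 62.5 mm and 10.7 degrees, less where a joint would pass 70% of its speed; a pose out of reach is approached as far as the arm can. A call is refused whole if a number of a shift passes 62.5 or a number of a turn 1, either way. A call with a gripper value outside its range is refused whole. The fingers move at their own pace and stop on an object; FORCE is the grip in N (left out, the last holds). Time passes only in rows, so rows that do not move let the fingers close. It gives the time, the measured TCP pose, the force, the opening and the grip force at its end, in the units of the state.
- readout.get_state(): the state, without advancing time (a new reading comes with each control period).
- vision.get_image(name): name is "scene" or "top" or "wrist"; returns the picture (400x640x3 uint8, blue, green, red); there is no depth.
- vision.camera_params(name): a dict with "intrinsics" (3x3 intrinsics, pixels), "rvec" (rotation vector, rad) and "tvec" (3), from world to camera coordinates, as OpenCV has them; the wrist camera has in their place "hand_eye" (4x4, takes a point from camera to tool coordinates, whose origin is the TCP and whose axes are the flange's). Camera axes: x right, y down, z forward; pixel columns grow to the right and rows downward; lengths in m; the calibration is good to about 2 mm. The wrist camera is an equidistant fisheye: a pixel r from the principal point sees the ray r / f radians off the axis. A picture is of the moment at which its call begins: read the wrist's pose just before it. camera_params takes no time and is no camera call.
- manip.sign_off(): hands the job in; it is judged then, once.
The state is a dict: "clock": time; "qpos": joint angles; "qd": joint speeds; "effort": joint torques, N m; "position": TCP position; "ee_rot": TCP orientation; "contact_force": force on the tool from outside, world axes, zero at the start; "moment": the same for the moment, N m; "width": finger opening in m; "gripper_force": force on a finger pad.
Only numpy, scipy, OpenCV 4.12 (cv2) and the standard library are available. Lean on these libraries where they do the work, as an engineer would, in place of code of your own. Each camera call takes 0.05 s, during which the arm holds its last target. There are 200 camera calls.

### The job

Slide the green cover of the labelling box right back, lift all the tape rolls off their posts, lay them flat inside the box, and slide the cover fully shut. Then stack all the label pads in one neat, square-edged pile lying flat on the shut cover beside its pull, long sides along the box. Leave the jar and the mug where they stand.

Things in the scene. Friction and masses are not known exactly. Their poses are not given: they have to be found in the camera images.
- box: White freezer-labelling box fixed to the worktop, open on top under its sliding cover. Outer size 112 (its x) x 200 (its y) x 42 high; origin at the centre of its underside, z up. Floor 5 thick, walls 6 thick; inside 100 x 188, about 31 high under the cover. Two 16 x 16 corner keepers stand 4 above the rim at its +y corners.
- cover (a joint): Travel of the green cover in m: 0 = fully shut, 0.165 = fully back. It slides along the box's +y axis to open, sticking out past the box's +y end (underside 36 above the worktop); stays where it is left, about 2.5 N to move. The cover is 98 x 192, 6 thick; its flat top is 42 above the worktop.
- cover_pull (a point): Middle of the white pull rib standing on the green cover near the box's -y end; moves with the cover. Rib 12 thick along the box's y, 50 long along the box's x, from 42 to 65 above the worktop; this point is 53 above it. With the cover shut it lies at (0, -79) in the box's x, y; the flat of the cover free for the pads runs from -73 to +84 in the box's y.
- rack: Wooden roll holder fixed to the worktop, 210 (its x) x 56 (its y) x 12 high with three upright steel posts, 18 in diameter and 45 tall (tops 57 above the worktop), at -70, 0 and +70 along its x. Origin at the centre of its underside, z up.
- roll1: Blue roll of freezer tape, outer diameter 44, bore 28, 20 wide, 35 g; lies flat around a post of the holder at the start. Origin at its middle (10 above its underside), z along its bore. May be absent.
- roll2: Orange roll of freezer tape, outer diameter 44, bore 28, 20 wide, 35 g; lies flat around a post of the holder at the start. Origin at its middle (10 above its underside), z along its bore. May be absent.
- roll3: Yellow roll of freezer tape, outer diameter 44, bore 28, 20 wide, 35 g; lies flat around a post of the holder at the start. Origin at its middle (10 above its underside), z along its bore. May be absent.
- pad1: White label pad with a red band across one end, a stiff block 60 (its x) x 90 (its y) x 14 thick, about 65 g; lies flat on the worktop at the start. Origin at its middle (7 above its underside). May be absent.
- pad2: White label pad with a blue band across one end, a stiff block 60 (its x) x 90 (its y) x 14 thick, about 65 g; lies flat on the worktop at the start. Origin at its middle (7 above its underside). May be absent.
- pad3: White label pad with a yellow band across one end, a stiff block 60 (its x) x 90 (its y) x 14 thick, about 65 g; lies flat on the worktop at the start. Origin at its middle (7 above its underside). May be absent.
- jar: Amber jam jar with a red lid, 68 diameter, 95 tall; stands near the work, not to be disturbed. Origin at the centre of its underside.
- mug: Blue mug, 80 diameter, 95 tall; stands near the work, not to be disturbed. Origin at the centre of its underside.
Mind the look-alikes: they are no part of the job. Of the things that look like the box, take the one that is nearest to the robot's base at the start.

How it is judged:
On the way, in this order (a step that is already met when the one before it is completed fails the run):
1. the cover is slid back (at least 150 mm of its 165 mm) (value of joint cover above 0.15 m), for 0.2 s.
2. every tape roll lies flat on the floor of the box, the cover still open (x of roll1 in the frame of box between -0.034 and 0.034 m and y of roll1 in the frame of box between -0.078 and 0.078 m and z of each of roll1, roll2, roll3 in the frame of box below 0.021 m and angle between the z axis of each of roll1, roll2, roll3 and the z axis of box, either way round below 0.15 rad and x of roll2 in the frame of box between -0.034 and 0.034 m and y of roll2 in the frame of box between -0.078 and 0.078 m and x of roll3 in the frame of box between -0.034 and 0.034 m and y of roll3 in the frame of box between -0.078 and 0.078 m and value of joint cover above 0.05 m), for 0.2 s.
3. the cover is shut over the rolls (within 5 mm) (x of roll1 in the frame of box between -0.034 and 0.034 m and y of roll1 in the frame of box between -0.078 and 0.078 m and z of each of roll1, roll2, roll3 in the frame of box below 0.021 m and angle between the z axis of each of roll1, roll2, roll3 and the z axis of box, either way round below 0.15 rad and x of roll2 in the frame of box between -0.034 and 0.034 m and y of roll2 in the frame of box between -0.078 and 0.078 m and x of roll3 in the frame of box between -0.034 and 0.034 m and y of roll3 in the frame of box between -0.078 and 0.078 m and value of joint cover below 0.005 m), for 0.2 s.
At the end, for the whole second after the job is handed in: All rolls lie flat on the box floor; cover shut within 5 mm; all pads lie flat and still in one pile on the cover's flat part, long sides along the box within 0.2 rad, any two pads' centres within 10 mm horizontally, sides within 0.17 rad (all of step 3 and x of pad1 in the frame of box between -0.022 and 0.022 m and y of pad1 in the frame of box between -0.028 and 0.055 m and z of pad1 in the frame of box between 0.044 and 0.083 m and angle between the z axis of each of pad1, pad2, pad3 and the z axis of box, either way round below 0.08 rad and angle between the y axis of each of pad1, pad2, pad3 and the y axis of box, either way round below 0.2 rad and linear speed of each of pad1, pad2, pad3 below 0.02 m/s and x of pad2 in the frame of box between -0.022 and 0.022 m and y of pad2 in the frame of box between -0.028 and 0.055 m and z of pad2 in the frame of box between 0.044 and 0.083 m and x of pad3 in the frame of box between -0.022 and 0.022 m and y of pad3 in the frame of box between -0.028 and 0.055 m and z of pad3 in the frame of box between 0.044 and 0.083 m and horizontal distance between each of pad2, pad3 and pad1 below 0.01 m and angle between the y axis of each of pad2, pad3 and the y axis of pad1, either way round below 0.17 rad and horizontal distance between pad3 and pad2 below 0.01 m and angle between the y axis of pad3 and the y axis of pad2, either way round below 0.17 rad); the robot touches nothing.
It fails at once if the jar is moved more than 30 mm (distance of jar from where it was at the start of the episode above 0.03 m).
It fails at once if the mug is moved more than 30 mm (distance of mug from where it was at the start of the episode above 0.03 m).
Of roll1, roll2, roll3 only 2 to 3 are there at a start; the rules pass over those that are not, and their reading is None.
Of pad1, pad2, pad3 only 2 to 3 are there at a start; the rules pass over those that are not, and their reading is None.
At some moment in a run one of pad1, pad2, pad3 may be knocked a few centimetres aside while the robot is not near it.
Once in a run the grip may slacken for a moment while it holds something.
It also fails if it takes over 210 s, if anything falls off the work surface, if the arm or the gripper's body presses on something with over 40 N, if the wrist force passes 120 N, or if a joint passes its speed limit or range.

## Working session

There is one attempt and no reset: what is moved stays moved. The work goes in short steps, Python scripts to look and compute and a shell command to move; the robot and the scene stay as the last step left them, time stands still between calls to the robot, and variables do not carry over. Pictures are saved under pics/ and viewed, at most 16 in all, crops included, and the job is handed in when it is done.

```bash
ls; mkdir -p pics; python3 - <<'E'
from rig import readout, vision
import cv2, numpy as np
s=readout.get_state()
print({k:np.round(v,3).tolist() for k,v in s.items()})
a=vision.get_image("scene");b=vision.get_image("top")
cv2.imwrite("pics/scene0.png",a);cv2.imwrite("pics/top0.png",b)
for n in("scene","top","wrist"):
  print(n,{k:np.round(v,4).tolist() for k,v in vision.camera_params(n).items()})
E
```

```text
pics
{'clock': 0.0, 'qpos': [-1.357, 0.277, 1.506, 0.0, 1.361, -0.121], 'qd': [0.001, -0.002, -0.0, -0.001, 0.002, 0.003], 'effort': [-0.001, -41.678, -24.581, -0.0, 0.011, 0.0], 'position': [0.189, -0.543, 0.23], 'ee_rot': [-0.001, 0.986, 0.167, -0.0], 'contact_force': [-0.828, 0.004, -0.602], 'moment': [0.009, 0.029, -0.049], 'gripper_force': 0.0, 'width': 0.085}
scene {'intrinsics': [[416.7619, 0.0, 315.064], [0.0, 416.7619, 199.5602], [0.0, 0.0, 1.0]], 'rvec': [1.0676, 2.4184, -1.0121], 'tvec': [0.4113, -0.2217, 1.5219]}
top {'intrinsics': [[383.7554, 0.0, 320.726], [0.0, 383.7554, 196.1459], [0.0, 0.0, 1.0]], 'rvec': [2.1752, -2.1944, 0.0536], 'tvec': [-0.0275, 0.5692, 1.1781]}
wrist {'intrinsics': [[309.7069, 0.0, 321.1061], [0.0, 309.7069, 195.1188], [0.0, 0.0, 1.0]], 'hand_eye': [[-0.0006, -0.9545, -0.2982, 0.075], [1.0, -0.0006, -0.0001, -0.0013], [-0.0001, -0.2982, 0.9545, -0.1409], [0.0, 0.0, 0.0, 1.0]]}
```

View pics/top0.png

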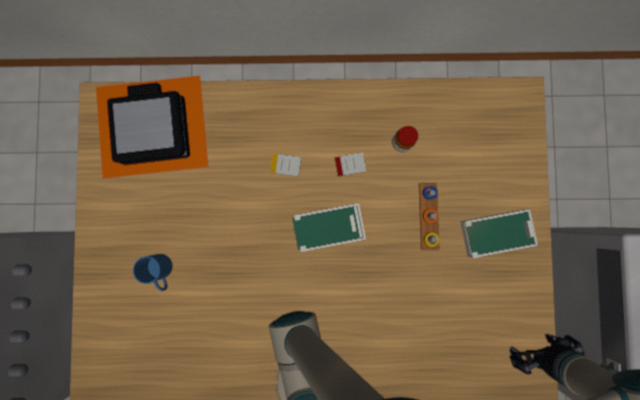

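View pics/scene0.png

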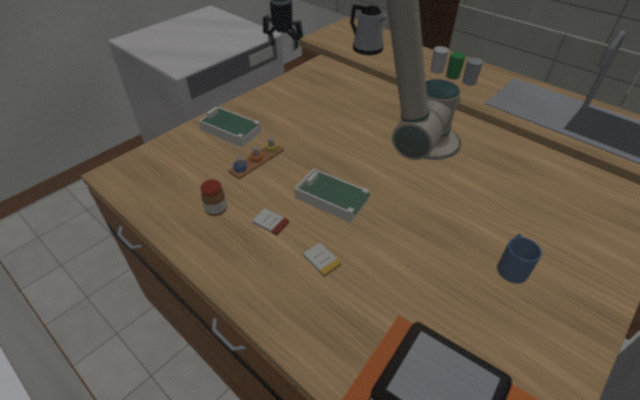

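Top view: two box look-alikes, at (328,228) and (500,233). The white pull of the first is at (353,223). The rack is at (430,215) with three rolls, blue (430,192), orange (430,216) and yellow (432,240). Two pads are in view: red band at (350,164), yellow band at (286,165). Jar (405,138), mug (152,268). Next I measure these positions and enlarge the boxes.

```bash
cat > h.py <<'E'
from rig import readout, vision
import cv2, numpy as np
from scipy.spatial.transform import Rotation as R
def pose():
    s=readout.get_state(); q=s["ee_rot"]
    return np.array(s["position"]),R.from_quat([q[1],q[2],q[3],q[0]]).as_matrix()
def cast(name,px,z,tcp=None):
    """pixels -> world points on plane z"""
    p=vision.camera_params(name);K=np.array(p["intrinsics"],float)
    u=(np.atleast_2d(np.array(px,float))-K[:2,2])/K[0,0]
    if name=="wrist":
        r=np.linalg.norm(u,axis=1,keepdims=True)+1e-9
        d=np.c_[u/r*np.sin(r),np.cos(r)]
        t,Rt=tcp; H=np.array(p["hand_eye"]); c=t+Rt@H[:3,3]; d=d@(Rt@H[:3,:3]).T
    else:
        Rm=R.from_rotvec(np.ravel(p["rvec"])).as_matrix(); c=-Rm.T@np.ravel(p["tvec"])
        d=np.c_[u,np.ones(len(u))]@Rm
    return c+d*((z-c[2])/d[:,2])[:,None]
def proj(name,P):
    p=vision.camera_params(name)
    return cv2.projectPoints(np.atleast_2d(np.array(P,float)),np.ravel(p["rvec"]),np.ravel(p["tvec"]),np.array(p["intrinsics"],float),None)[0].reshape(-1,2)
def blobs(mask,amin=15):
    n,l,st,c=cv2.connectedComponentsWithStats(mask.astype(np.uint8))
    return [(c[i],st[i,4],cv2.minAreaRect(np.argwhere(l==i)[:,::-1].astype(np.float32))) for i in range(1,n) if st[i,4]>=amin]
def hsv(im,lo,hi):
    return cv2.inRange(cv2.cvtColor(im,cv2.COLOR_BGR2HSV),np.array(lo),np.array(hi))>0
E
python3 - <<'E'
from h import *
im=cv2.imread("pics/top0.png")
for n,lo,hi,z in [("green",(65,80,40),(95,255,255),.042),("blue",(100,110,60),(125,255,255),.032),("orange",(5,180,120),(18,255,255),.032),("yellow",(20,150,120),(33,255,255),.032),("red",(0,180,60),(4,255,255),.014)]:
  for c,a,r in blobs(hsv(im,lo,hi),10):
    if a<6000: print(n,c.round(1),a,"xy",cast("top",c,z)[0].round(3),"box",(cast("top",cv2.boxPoints(r),z)[:,:2]).round(3).tolist() if n=="green" else "")
wh=hsv(im,(0,0,120),(180,60,255)); wh[:140]=0; wh[:,:200]=0; wh[260:]=0
for c,a,r in blobs(wh,20):
  print("white",c.round(1),a,cast("top",c,.014)[0].round(3),cast("top",cv2.boxPoints(r),.014)[:,:2].round(3).tolist())
crop=im[140:265,260:550]
cv2.imwrite("pics/crop0.png",cv2.resize(crop,None,fx=2.75,fy=2.75,interpolation=cv2.INTER_CUBIC))
E
```

```text
green [324.4 227.9] 1707 xy [ 0.471 -0.043  0.042] box [[0.5, 0.054], [0.534, -0.129], [0.443, -0.146], [0.409, 0.036]]
green [499.2 233.6] 1729 xy [ 0.449 -0.57   0.042] box [[0.478, -0.472], [0.513, -0.657], [0.422, -0.671], [0.387, -0.487]]
green [290.1 322.1] 31 xy [0.191 0.062 0.042] box [[0.187, 0.09], [0.2, 0.033], [0.195, 0.032], [0.182, 0.088]]
green [560.4 373.6] 18 xy [ 0.038 -0.734  0.042] box [[0.056, -0.734], [0.056, -0.737], [0.016, -0.735], [0.016, -0.732]]
green [303.5 396.1] 124 xy [-0.025  0.023  0.042] box [[-0.033, 0.057], [-0.013, 0.057], [-0.013, -0.011], [-0.033, -0.011]]
green [624.2 396.5] 33 xy [-0.028 -0.917  0.042] box [[-0.021, -0.907], [-0.016, -0.921], [-0.035, -0.926], [-0.04, -0.912]]
blue [429.3 192.4] 70 xy [ 0.576 -0.366  0.032] box 
blue [152.5 268.2] 287 xy [0.352 0.483 0.032] box 
blue [163.5 279.3] 13 xy [0.318 0.449 0.032] box 
orange [156.3 128.9] 3913 xy [0.783 0.479 0.032] box 
orange [429.9 215.3] 106 xy [ 0.506 -0.366  0.032] box 
yellow [273.3 162.8] 100 xy [0.673 0.113 0.032] box 
yellow [431.4 239.1] 103 xy [ 0.434 -0.369  0.032] box 
[... 1119 characters left out ...]
0.47, -0.739]]
white [583.3 212.5] 1307 [ 0.511 -0.843  0.014] [[0.55, -0.767], [0.552, -0.923], [0.472, -0.92], [0.47, -0.765]]
white [625.7 212.5] 695 [ 0.51  -0.973  0.014] [[0.549, -0.93], [0.548, -1.016], [0.468, -1.011], [0.469, -0.926]]
white [337.4 225.2] 557 [ 0.478 -0.084  0.014] [[0.512, 0.053], [0.549, -0.15], [0.435, -0.17], [0.398, 0.032]]
white [505.5 231.2] 503 [ 0.455 -0.602  0.014] [[0.489, -0.476], [0.527, -0.681], [0.411, -0.698], [0.374, -0.495]]
white [352.5 222.9] 65 [ 0.485 -0.13   0.014] [[0.509, -0.12], [0.511, -0.131], [0.461, -0.141], [0.459, -0.129]]
white [631.8 247.4] 367 [ 0.403 -0.986  0.014] [[0.438, -0.964], [0.437, -1.009], [0.367, -1.005], [0.368, -0.96]]
```

View pics/crop0.png

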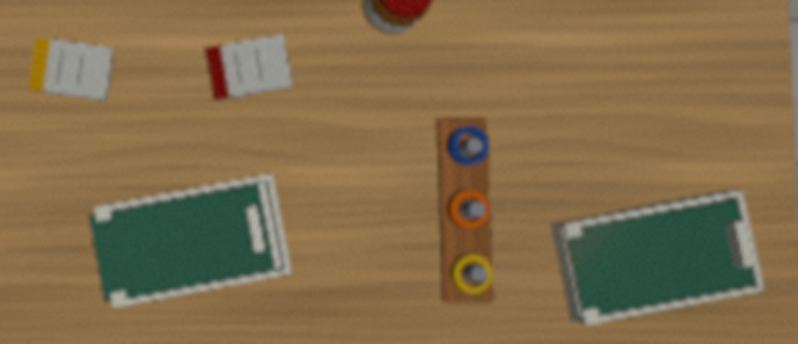

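Crop: box A (left, top px ≈(330,228)) is about 0.48 m from the base and box B (px ≈(500,233)) about 0.72 m, so A is the one meant. A's pull is at the right end, its keepers at the left, and its cover stands slightly open. The pads are red-band and yellow-band, and I see no blue-band pad. Next I work out the box pose and plan the approach to the pull.

```bash
cat >> h.py <<'E'
def plan(x,y,z,phi):
    """turn (units of 6deg about tool z) then shift (mm, in tool axes after the turn) to reach target, tool down"""
    p,Rm=pose(); f=np.arctan2(Rm[1,0],Rm[0,0]); phi=np.radians(phi)
    d=(phi-f+np.pi)%(2*np.pi)-np.pi
    T=np.array([[np.cos(phi),np.sin(phi),0],[np.sin(phi),-np.cos(phi),0],[0,0,-1]])
    s=readout.get_state()
    print("t %.1f tcp %s phi %.1f tilt(tool x,y deg) %s w %.1f | turn z %.2f units, shift %s | q1,q6 %s"%(s["clock"],(p*1e3).round(1),np.degrees(f),np.degrees((Rm.T@[0,0,-1])[:2]).round(2),s["width"]*1e3,-np.degrees(d)/6,(T.T@(np.array([x,y,z])-p)*1e3).round(1),np.degrees([s["qpos"][0],s["qpos"][5]]).round(0)))
def box2w(b,bx,by,bz=0):
    c,a=np.array(b[:2]),np.radians(b[2]); return c+np.array([bx*np.cos(a)-by*np.sin(a),bx*np.sin(a)+by*np.cos(a)])
E
python3 - <<'E'
from h import *
im=cv2.imread("pics/top0.png")
m=(hsv(im,(0,0,110),(180,70,255))|hsv(im,(65,80,40),(95,255,255)))
m[:195]=0;m[260:]=0;m[:,:280]=0;m[:,380:]=0
m=cv2.morphologyEx(m.astype(np.uint8),cv2.MORPH_CLOSE,np.ones((3,3)))>0
for c,a,r in blobs(m,500):
  q=cast("top",cv2.boxPoints(r),.042)[:,:2]; print(q.round(3).tolist(),q.mean(0).round(4),[np.linalg.norm(q[i]-q[i-1]).round(3) for i in(1,2)])
  e=q[1]-q[0]; e2=q[2]-q[1]; e=e if np.linalg.norm(e)>np.linalg.norm(e2) else e2; th=np.degrees(np.arctan2(e[1],e[0]))%180-90; print("yaw",th)
pl=cast("top",[[352.5,222.9]],.063)[0]; print("pull",pl)
b=(*q.mean(0),th); t=np.radians(th)
d=pl[:2]-q.mean(0); print("pull in box",d@[np.cos(t),np.sin(t)],d@[-np.sin(t),np.cos(t)])
plan(pl[0],pl[1],.15,th)
E
```

```text
[[0.511, 0.055], [0.548, -0.148], [0.436, -0.168], [0.399, 0.034]] [ 0.4733 -0.0567] [np.float64(0.207), np.float64(0.114)]
yaw 10.33500466555624
pull [ 0.48537948 -0.12705531  0.063     ]
pull in box -0.0007724085075372887 -0.07138480408957558
t 0.1 tcp [ 188.8 -542.6  230.5] phi 19.2 tilt(tool x,y deg) [-0.01  0.09] w 85.6 | turn z 1.47 units, shift [ 366.3 -355.6   80.5] | q1,q6 [-78.  -7.]
```

```bash
python3 -m handwheel '[[[0,0,0],[0,0,0.74],-0.6],[[0,0,0],[0,0,0.74],-0.6],[[20,-20,0],[0,0,0],-0.6],[[40,-40,0],[0,0,0],-0.6],[[40,-40,0],[0,0,0],-0.6],[[40,-40,0],[0,0,0],-0.6],[[40,-40,0],[0,0,0],-0.6],[[40,-40,0],[0,0,0],-0.6],[[40,-40,0],[0,0,0],-0.6],[[40,-40,0],[0,0,0],-0.6],[[40,-36,0],[0,0,0],-0.6],[[26,-20,20],[0,0,0],-0.6],[[0,0,20],[0,0,0],-0.6],[[0,0,0],[0,0,0],-0.6]]' 40; python3 - <<'E'
from h import *
plan(.4854,-.127,.15,10.3)
t=pose(); im=vision.get_image("wrist"); cv2.imwrite("pics/w1.png",im)
g=hsv(im,(65,80,30),(95,255,255))
for c,a,r in blobs(g,300):
  print(c.round(1),a,cast("wrist",cv2.boxPoints(r),.042,t)[:,:2].round(4).tolist())
b=vision.get_image("top"); cv2.imwrite("pics/t1.png",b)
E
```

```text
clock: 1.85
position: [0.4836, -0.1252, 0.1898]
ee_rot: [-0.001, 0.996, 0.091, -0.002]
contact_force: [-0.2, -0.2, 0.2]
width: 0.0686
gripper_force: 0.0
t 1.9 tcp [ 483.6 -125.2  189.8] phi 10.4 tilt(tool x,y deg) [0.22 0.16] w 68.6 | turn z 0.02 units, shift [ 1.4  2.1 39.8] | q1,q6 [-23.  57.]
[247.  175.5] 15826 [[0.4, 0.0525], [0.5076, 0.0552], [0.5348, -0.1301], [0.4407, -0.1488]]
[594.9 255.6] 3489 [[0.4714, -0.4173], [0.514, -0.6516], [0.407, -0.7908], [0.3872, -0.4824]]
```

View pics/w1.png

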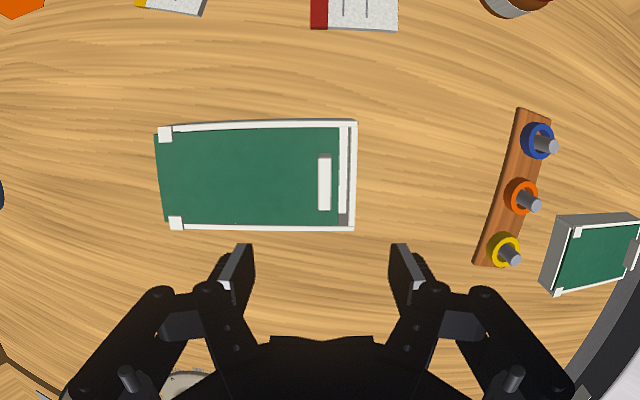

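Wrist view: pull rib at (324,182), box -y rim corners at (356,122) and (354,230), keepers' outer corners at (158,127) and (170,230). The rack is at the right.

```bash
python3 - <<'E'
from h import *
t=pose(); im=cv2.imread("pics/w1.png")
q=cast("wrist",[[356.5,121.5],[354,230],[169.5,230.5],[157.5,128]],.044,t)[:,:2]
print(q.round(4).tolist(), [np.linalg.norm(q[i]-q[i-1]).round(4) for i in range(4)])
e=(q[3]+q[2]-q[0]-q[1]); th=np.degrees(np.arctan2(e[1],e[0]))-90; c=q.mean(0); print("box",c,th)
m=hsv(im,(0,0,130),(180,60,255)); m2=np.zeros_like(m); m2[145:218,310:338]=m[145:218,310:338]
for cc,a,r in blobs(m2,100):
  p=cast("wrist",cv2.boxPoints(r),.065,t)[:,:2]; print(cc,p.round(4).tolist(),p.mean(0)); pc=p.mean(0)
  a=np.radians(th); d=pc-c; print("pull in box",d@[np.cos(a),np.sin(a)],d@[-np.sin(a),np.cos(a)])
plan(pc[0],pc[1],.055,th)
E
```

```text
[[0.5461, -0.1479], [0.4391, -0.1681], [0.3991, 0.03], [0.5105, 0.0487]] [np.float64(0.1998), np.float64(0.1089), np.float64(0.202), np.float64(0.1129)]
box [ 0.47367598 -0.05933254] 10.843666518992919
[324.38661202 183.33469945] [[0.5101, -0.1183], [0.5122, -0.1295], [0.4637, -0.1387], [0.4616, -0.127]] [ 0.48688987 -0.12836704]
pull in box -9.509407866207381e-06 -0.07028776366274626
t 1.9 tcp [ 485.  -126.8  191.7] phi 10.3 tilt(tool x,y deg) [0.   0.01] w 68.6 | turn z -0.08 units, shift [  1.6   1.9 136.7] | q1,q6 [-23.  57.]
```

```bash
python3 -m handwheel '[[[2,2,40],[0,0,-0.08],-0.3],[[0,0,50],[0,0,0],-0.3],[[0,0,35],[0,0,0],-0.3],[[0,0,16],[0,0,0],-0.3],[[0,0,0],[0,0,0],-0.3],[[0,0,0],[0,0,0],0.9],[[0,0,0],[0,0,0],0.9],[[0,0,0],[0,0,0],0.9],[[0,0,0],[0,0,0],0.9],[[0,0,0],[0,0,0],0.9]]' 40; python3 -c "
from h import *
plan(*box2w((.4737,-.0593,10.6),0,.086),.05,10.7)"
```

```text
clock: 3.2
position: [0.4884, -0.129, 0.0515]
ee_rot: [0.0, 0.996, 0.094, 0.001]
contact_force: [-1.2, 0.3, 6.8]
width: 0.0108
gripper_force: 43.5
t 3.2 tcp [ 488.4 -129.    51.5] phi 10.7 tilt(tool x,y deg) [-0.11 -0.04] w 10.8 | turn z 0.01 units, shift [  -1.4 -157.3    1.5] | q1,q6 [-23.  57.]
```

```bash
python3 -m handwheel '[[[0,-5,-1],[0,0,0],0.9],[[0,-10,0],[0,0,0],0.9],[[0,-15,0],[0,0,0],0.9],[[0,-15,0],[0,0,0],0.9],[[0,-15,0],[0,0,0],0.9],[[0,-15,0],[0,0,0],0.9],[[0,-15,0],[0,0,0],0.9],[[0,-15,0],[0,0,0],0.9],[[0,-15,0],[0,0,0],0.9],[[0,-15,0],[0,0,0],0.9],[[0,-10,0],[0,0,0],0.9],[[0,-6,0],[0,0,0],0.9],[[0,-4,0],[0,0,0],0.9],[[0,0,0],[0,0,0],0.9],[[0,0,0],[0,0,0],0.9]]'; python3 -c "
from h import *
plan(*box2w((.4737,-.0593,10.6),0,.086),.05,10.7)"
```

```text
clock: 5.08
position: [0.4603, 0.0247, 0.0516]
ee_rot: [-0.0, 0.996, 0.094, 0.002]
contact_force: [7.3, 0.7, -1.4]
width: 0.0112
gripper_force: 23.5
t 5.1 tcp [460.3  24.7  51.6] phi 10.8 tilt(tool x,y deg) [-0.23  0.03] w 11.2 | turn z 0.01 units, shift [-2.3 -1.   1.6] | q1,q6 [-6. 73.]
```

```bash
python3 -m handwheel '[[[0,0,0],[0,0,0],0.3],[[0,0,0],[0,0,0],0.2],[[0,0,-15],[0,0,0],0],[[0,0,-25],[0,0,-1],-0.4],[[0,0,-30],[0,0,-1],-0.4],[[0,0,-30],[0,0,-1],-0.4],[[0,0,-30],[0,0,-1],-0.4],[[-20,20,-15],[0,0,-1],-0.4],[[0,0,0],[0,0,-1],-0.4],[[0,0,0],[0,0,-1],-0.4],[[-30,20,0],[0,0,-0.4],-0.4],[[-42,38,0],[0,0,0],-0.4],[[-42,38,0],[0,0,0],-0.4],[[-42,38,0],[0,0,0],-0.4],[[-42,38,0],[0,0,0],-0.4],[[-42,38,0],[0,0,0],-0.4],[[-30,30,0],[0,0,0],-0.4],[[0,0,0],[0,0,0],-0.4],[[0,0,0],[0,0,0],-0.4]]'; python3 - <<'E'
from h import *
plan(.506,-.366,.2,55)
t=pose(); im=vision.get_image("wrist"); cv2.imwrite("pics/w2.png",im)
b=vision.get_image("top"); cv2.imwrite("pics/t2.png",b)
for n,lo,hi in [("blue",(105,130,50),(125,255,255)),("orange",(5,190,120),(18,255,255)),("yellow",(21,170,110),(33,255,255))]:
  for c,a,r in blobs(hsv(im,lo,hi),80): print(n,c.round(1),a,cast("wrist",c,.032,t)[0,:2].round(4))
E
```

```text
clock: 7.45
position: [0.4941, -0.3617, 0.1954]
ee_rot: [-0.002, 0.886, 0.463, -0.0]
contact_force: [0.0, 0.1, -0.6]
width: 0.0599
gripper_force: 0.0
t 7.5 tcp [ 494.1 -361.7  195.4] phi 55.2 tilt(tool x,y deg) [-0.06  0.2 ] w 59.9 | turn z 0.03 units, shift [ 3.3 12.2 -4.6] | q1,q6 [-43.  -8.]
blue [392.3 137. ] 773 [ 0.5746 -0.3665]
orange [334.9 173.7] 851 [ 0.5057 -0.3653]
yellow [280.6 212.2] 678 [ 0.4355 -0.367 ]
```

View pics/w2.png

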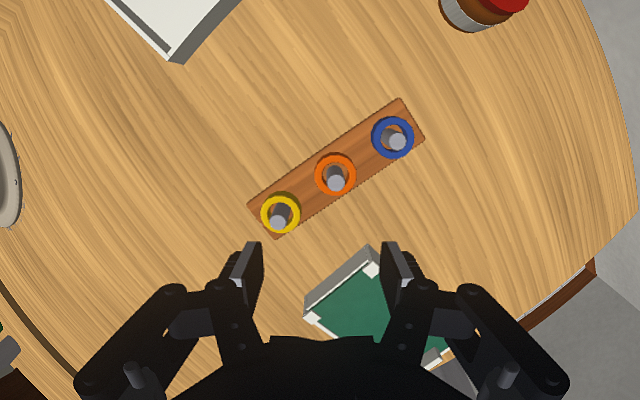

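Wrist view: rolls at (392,137) blue, (335,174) orange and (281,212) yellow on their posts, each agreeing with the top view within 2 mm and 70 mm apart. I take blue first.

```bash
python3 -m handwheel '[[[20,35,0],[0,0,0],-0.4],[[23,34,0],[0,0,0],-0.4],[[0,0,40],[0,0,0],-0.4],[[0,0,50],[0,0,0],-0.4],[[0,0,50],[0,0,0],-0.4],[[0,0,30],[0,0,0],-0.4],[[0,0,12],[0,0,0],-0.4],[[0,0,0],[0,0,0],-0.4],[[0,0,0],[0,0,0],0.15],[[0,0,0],[0,0,0],0.15],[[0,0,0],[0,0,0],0.15],[[0,0,0],[0,0,0],0.15]]' 40; python3 -c "
from h import *
plan(*box2w((.4737,-.0593,10.6),0,.036),.12,100.6)"
```

```text
clock: 9.05
position: [0.5774, -0.3681, 0.0165]
ee_rot: [0.002, 0.886, 0.463, 0.001]
contact_force: [1.0, -0.0, 6.3]
width: 0.0415
gripper_force: 41.5
t 9.1 tcp [ 577.4 -368.1   16.5] phi 55.2 tilt(tool x,y deg) [ 0.   -0.22] w 41.5 | turn z -7.57 units, shift [ 358.7  -45.2 -103.5] | q1,q6 [-38.  -4.]
```

```bash
python3 -m handwheel '[[[0,0,-15],[0,0,0],0.15],[[0,0,-25],[0,0,0],0.15],[[0,0,-25],[0,0,0],0.15],[[0,0,-20],[0,0,-1],0.15],[[0,0,-20],[0,0,-1],0.15],[[0,0,0],[0,0,-1],0.15],[[0,0,0],[0,0,-1],0.15],[[0,0,0],[0,0,-1],0.15],[[0,0,0],[0,0,-1],0.15],[[0,0,0],[0,0,-1],0.15],[[0,0,0],[0,0,-0.6],0.15],[[25,0,0],[0,0,0],0.15],[[40,0,0],[0,0,0],0.15],[[45,-5,0],[0,0,0],0.15],[[45,-8,0],[0,0,0],0.15],[[45,-8,0],[0,0,0],0.15],[[45,-8,0],[0,0,0],0.15],[[45,-8,0],[0,0,0],0.15],[[40,-8,0],[0,0,0],0.15],[[20,0,0],[0,0,0],0.15]]' 40; python3 -c "
from h import *
plan(*box2w((.4737,-.0593,10.6),0,.036),.012,100.6)"
```

```text
clock: 11.55
position: [0.4649, -0.0301, 0.12]
ee_rot: [-0.0, 0.637, 0.771, -0.0]
contact_force: [0.1, -0.0, -1.1]
width: 0.0417
gripper_force: 40.8
t 11.6 tcp [464.9 -30.1 120. ] phi 100.9 tilt(tool x,y deg) [-0.02  0.02] w 41.7 | turn z 0.04 units, shift [  5.7   3.3 108. ] | q1,q6 [-12. -23.]
```

```bash
python3 -m handwheel '[[[6,3,0],[0,0,0],0.15],[[0,0,30],[0,0,0],0.15],[[0,0,40],[0,0,0],0.15],[[0,0,25],[0,0,0],0.15],[[0,0,10],[0,0,0],0.15],[[0,0,3],[0,0,0],0.15],[[0,0,0],[0,0,0],0.15]]' 40; python3 -c "
from h import *
plan(*box2w((.4737,-.0593,10.6),0,.036),.0105,100.6)"
```

```text
clock: 12.42
position: [0.4693, -0.0258, 0.0119]
ee_rot: [0.001, 0.638, 0.77, 0.0]
contact_force: [0.3, -0.6, -0.2]
width: 0.0414
gripper_force: 40.8
t 12.4 tcp [469.3 -25.8  11.9] phi 100.8 tilt(tool x,y deg) [ 0.04 -0.08] w 41.4 | turn z 0.03 units, shift [ 2.3 -1.8  1.4] | q1,q6 [-12. -22.]
```

```bash
python3 -m handwheel '[[[0,0,1],[0,0,0],0.0],[[0,0,0],[0,0,0],-0.3],[[0,0,0],[0,0,0],-0.3],[[0,0,-20],[0,0,0],-0.3],[[0,0,-30],[0,0,0],-0.3],[[0,0,-35],[0,0,1],-0.4],[[0,0,-35],[0,0,1],-0.4],[[0,0,0],[0,0,1],-0.4],[[0,0,0],[0,0,1],-0.4],[[0,0,0],[0,0,1],-0.4],[[0,0,0],[0,0,1],-0.4],[[0,0,0],[0,0,1],-0.4],[[0,0,0],[0,0,0.6],-0.4],[[-25,22,0],[0,0,0],-0.4],[[-42,36,0],[0,0,0],-0.4],[[-42,37,0],[0,0,0],-0.4],[[-42,37,0],[0,0,0],-0.4],[[-42,37,0],[0,0,0],-0.4],[[-42,37,0],[0,0,0],-0.4],[[-23,18,0],[0,0,0],-0.4]]' 40; python3 - <<'E'
from h import *
im=vision.get_image("top"); cv2.imwrite("pics/t3.png",im)
for c,a,r in blobs(hsv(im,(100,110,50),(125,255,255)),8): print(c.round(1),a,cast("top",c,.025)[0,:2].round(3))
print("aim",box2w((.4737,-.0593,10.6),0,.036))
plan(.506,-.3655,.016,55.2)
E
```

```text
clock: 14.92
position: [0.5051, -0.3684, 0.1302]
ee_rot: [0.001, 0.887, 0.462, 0.0]
contact_force: [0.4, 1.4, -0.2]
width: 0.0597
gripper_force: 0.0
[319.8 228.8] 31 [ 0.468 -0.029]
[152.3 268.5] 743 [0.35  0.487]
aim [ 0.46707775 -0.02391433]
t 15.0 tcp [ 505.4 -371.8  130.1] phi 55.0 tilt(tool x,y deg) [ 0.19 -0.23] w 59.6 | turn z -0.03 units, shift [  5.5  -3.1 114.1] | q1,q6 [-43.  -8.]
```

```bash
python3 -m handwheel '[[[5,-3,0],[0,0,0],-0.4],[[0,0,40],[0,0,0],-0.4],[[0,0,45],[0,0,0],-0.4],[[0,0,22],[0,0,0],-0.4],[[0,0,7],[0,0,0],-0.4],[[0,0,0],[0,0,0],-0.4],[[0,0,0],[0,0,0],0.15],[[0,0,0],[0,0,0],0.15],[[0,0,0],[0,0,0],0.15],[[0,0,0],[0,0,0],0.15]]' 40; python3 -c "
from h import *
plan(*box2w((.4737,-.0593,10.6),0,-.012),.12,100.6)"
```

```text
clock: 16.23
position: [0.506, -0.3593, 0.0171]
ee_rot: [0.0, 0.886, 0.463, 0.001]
contact_force: [2.0, 2.1, 5.7]
width: 0.0416
gripper_force: 41.0
t 16.2 tcp [ 506.  -359.3   17.1] phi 55.2 tilt(tool x,y deg) [-0.04 -0.08] w 41.6 | turn z -7.57 units, shift [ 288.8   23.4 -102.9] | q1,q6 [-42.  -7.]
```

```bash
python3 -m handwheel '[[[0,0,-15],[0,0,0],0.15],[[0,0,-25],[0,0,0],0.15],[[0,0,-25],[0,0,0],0.15],[[0,0,-20],[0,0,-1],0.15],[[0,0,-20],[0,0,-1],0.15],[[0,0,0],[0,0,-1],0.15],[[0,0,0],[0,0,-1],0.15],[[0,0,0],[0,0,-1],0.15],[[0,0,0],[0,0,-1],0.15],[[0,0,0],[0,0,-1],0.15],[[0,0,0],[0,0,-0.57],0.15],[[25,0,0],[0,0,0],0.15],[[45,0,0],[0,0,0],0.15],[[45,5,0],[0,0,0],0.15],[[45,5,0],[0,0,0],0.15],[[45,5,0],[0,0,0],0.15],[[45,5,0],[0,0,0],0.15],[[38,3,0],[0,0,0],0.15],[[0,0,0],[0,0,0],0.15],[[0,0,0],[0,0,0],0.15]]' 40; python3 -c "
from h import *
plan(*box2w((.4737,-.0593,10.6),0,-.013),.012,100.6)"
```

```text
clock: 18.73
position: [0.4748, -0.0726, 0.1216]
ee_rot: [0.0, 0.639, 0.77, -0.0]
contact_force: [0.1, -0.3, -0.8]
width: 0.0411
gripper_force: 42.2
t 18.7 tcp [474.8 -72.6 121.6] phi 100.6 tilt(tool x,y deg) [0.06 0.03] w 41.1 | turn z 0.01 units, shift [  0.3   1.4 109.6] | q1,q6 [-17. -28.]
```

Lower, release, and go back to the yellow post in one call, with a check afterwards.

```bash
python3 -m handwheel '[[[0,1,30],[0,0,0],0.15],[[0,0,40],[0,0,0],0.15],[[0,0,25],[0,0,0],0.15],[[0,0,11],[0,0,0],0.15],[[0,0,4],[0,0,0],0.15],[[0,0,0],[0,0,0],0.15],[[0,0,0],[0,0,0],0],[[0,0,0],[0,0,0],-0.3],[[0,0,0],[0,0,0],-0.3],[[0,0,-20],[0,0,0],-0.3],[[0,0,-30],[0,0,0],-0.3],[[0,0,-35],[0,0,1],-0.4],[[0,0,-35],[0,0,1],-0.4],[[0,0,0],[0,0,1],-0.4],[[0,0,0],[0,0,1],-0.4],[[0,0,0],[0,0,1],-0.4],[[0,0,0],[0,0,1],-0.4],[[0,0,0],[0,0,1],-0.4],[[0,0,0],[0,0,0.55],-0.4]]' 40; python3 -c "
from h import *
plan(.435,-.367,.13,55.2)"
```

```text
clock: 21.1
position: [0.4758, -0.0717, 0.1314]
ee_rot: [0.0, 0.886, 0.463, 0.0]
contact_force: [-0.1, -0.2, -0.3]
width: 0.0598
gripper_force: 0.0
t 21.1 tcp [475.8 -71.7 131.4] phi 55.2 tilt(tool x,y deg) [ 0.   -0.01] w 59.8 | turn z -0.00 units, shift [-265.8  135.     1.4] | q1,q6 [-17.  18.]
```

```bash
python3 -m handwheel '[[[-20,10,0],[0,0,0],-0.4],[[-40,20,0],[0,0,0],-0.4],[[-45,23,0],[0,0,0],-0.4],[[-45,23,0],[0,0,0],-0.4],[[-45,23,0],[0,0,0],-0.4],[[-41,21,0],[0,0,0],-0.4],[[-30,15,0],[0,0,0],-0.4],[[0,0,0],[0,0,0],-0.4],[[0,0,0],[0,0,0],-0.4],[[0,0,0],[0,0,0],-0.4]]' 40; python3 - <<'E'
from h import *
plan(.435,-.367,.0165,55.2)
t=pose(); im=vision.get_image("wrist")
for c,a,r in blobs(hsv(im,(21,170,110),(33,255,255)),80): print(c.round(1),a,cast("wrist",c,.032,t)[0,:2].round(4))
im=vision.get_image("top"); cv2.imwrite("pics/t4.png",im)
for n,lo,hi in [("blue",(100,110,50),(125,255,255)),("orange",(5,180,100),(18,255,255)),("yel",(20,150,110),(33,255,255))]:
 for c,a,r in blobs(hsv(im,lo,hi),8): print(n,c.round(1),a,cast("top",c,.025)[0,:2].round(3))
E
```

```text
clock: 22.35
position: [0.4356, -0.366, 0.1314]
ee_rot: [-0.0, 0.886, 0.465, 0.0]
contact_force: [-0.0, 0.1, -0.3]
width: 0.0596
gripper_force: 0.0
t 22.4 tcp [ 435.6 -366.   131.4] phi 55.4 tilt(tool x,y deg) [-0.02  0.03] w 59.6 | turn z 0.03 units, shift [-1.100e+00  1.000e-01  1.149e+02] | q1,q6 [-47. -12.]
[322. 198.] 1180 [ 0.4338 -0.3666]
blue [319.8 228.8] 31 [ 0.468 -0.029]
blue [152.5 268.5] 682 [0.35  0.487]
orange [156. 129.] 4023 [0.785 0.484]
yel [273.3 162.9] 100 [0.674 0.114]
yel [431.2 239.1] 113 [ 0.433 -0.37 ]
```

```bash
python3 -m handwheel '[[[-1,0,35],[0,0,0],-0.4],[[0,0,45],[0,0,0],-0.4],[[0,0,25],[0,0,0],-0.4],[[0,0,10],[0,0,0],-0.4],[[0,0,0],[0,0,0],-0.4],[[0,0,0],[0,0,0],0.15],[[0,0,0],[0,0,0],0.15],[[0,0,0],[0,0,0],0.15],[[0,0,0],[0,0,0],0.15]]' 40; python3 - <<'E'
from h import *
plan(*box2w((.4737,-.0593,10.6),0,-.06),.12,100.6)
im=cv2.imread("pics/t4.png")
for c,a,r in blobs(hsv(im,(3,120,60),(18,255,255)),8): print(c.round(1),a,cast("top",c,.025)[0,:2].round(3))
cv2.imwrite("pics/c4.png",cv2.resize(im[195:265,280:460],None,fx=4,fy=4,interpolation=cv2.INTER_CUBIC))
E
```

```text
clock: 23.58
position: [0.4359, -0.3691, 0.0178]
ee_rot: [0.002, 0.886, 0.464, 0.0]
contact_force: [1.1, 1.1, 7.4]
width: 0.042
gripper_force: 41.3
t 23.6 tcp [ 435.9 -369.1   17.8] phi 55.3 tilt(tool x,y deg) [ 0.03 -0.18] w 42.0 | turn z -7.55 units, shift [ 237.5   94.1 -102.2] | q1,q6 [-47. -13.]
[320.4  58.4] 4013 [ 1.005 -0.035]
[301.1 231.2] 114904 [0.461 0.029]
[336.6 225.1] 66 [ 0.479 -0.081]
[472.1 293.3] 2109 [ 0.269 -0.489]
[160.3 283.2] 17 [0.305 0.462]
```

View pics/c4.png

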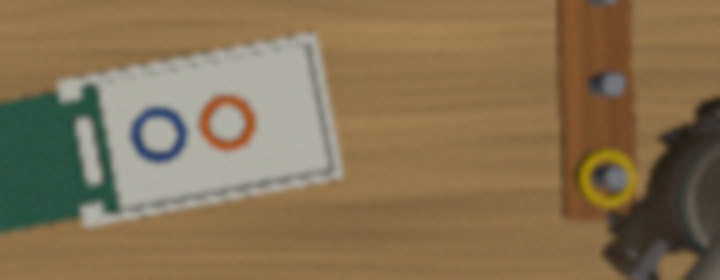

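Crop: blue (158,134) and orange (228,122) lie flat in the open box. Yellow is now gripped, and I carry it over.

```bash
python3 -m handwheel '[[[0,0,-15],[0,0,0],0.15],[[0,0,-25],[0,0,0],0.15],[[0,0,-25],[0,0,0],0.15],[[0,0,-20],[0,0,-1],0.15],[[0,0,-20],[0,0,-1],0.15],[[0,0,0],[0,0,-1],0.15],[[0,0,0],[0,0,-1],0.15],[[0,0,0],[0,0,-1],0.15],[[0,0,0],[0,0,-1],0.15],[[0,0,0],[0,0,-1],0.15],[[0,0,0],[0,0,-0.55],0.15],[[25,10,0],[0,0,0],0.15],[[45,18,0],[0,0,0],0.15],[[45,18,0],[0,0,0],0.15],[[45,18,0],[0,0,0],0.15],[[45,18,0],[0,0,0],0.15],[[33,12,0],[0,0,0],0.15],[[0,0,0],[0,0,0],0.15],[[0,0,0],[0,0,0],0.15]]' 40; python3 -c "
from h import *
plan(*box2w((.4737,-.0593,10.6),0,-.061),.012,100.6)"
```

```text
clock: 25.95
position: [0.4837, -0.1174, 0.1218]
ee_rot: [0.001, 0.639, 0.77, -0.0]
contact_force: [0.5, 0.1, -0.6]
width: 0.0417
gripper_force: 40.6
t 25.9 tcp [ 483.7 -117.4  121.8] phi 100.6 tilt(tool x,y deg) [ 0.07 -0.03] w 41.7 | turn z 0.01 units, shift [ -2.    0.9 109.8] | q1,q6 [-22. -32.]
```

```bash
python3 -m handwheel '[[[-2,1,30],[0,0,0],0.15],[[0,0,40],[0,0,0],0.15],[[0,0,25],[0,0,0],0.15],[[0,0,11],[0,0,0],0.15],[[0,0,4],[0,0,0],0.15],[[0,0,0],[0,0,0],0.15],[[0,0,0],[0,0,0],0],[[0,0,0],[0,0,0],-0.3],[[0,0,0],[0,0,0],-0.3],[[0,0,-20],[0,0,0],-0.3],[[0,0,-30],[0,0,0],-0.3],[[0,0,-35],[0,0,1],-0.4],[[0,0,-35],[0,0,1],-0.3],[[0,0,0],[0,0,1],-0.3],[[0,0,0],[0,0,1],-0.3],[[0,0,0],[0,0,1],-0.3],[[0,0,0],[0,0,1],-0.3],[[0,0,0],[0,0,1],-0.3],[[0,0,0],[0,0,1],-0.3],[[0,0,0],[0,0,1],-0.3]]' 40
python3 -m handwheel '[[[0,0,0],[0,0,1],-0.3],[[0,0,0],[0,0,1],-0.3],[[0,0,0],[0,0,1],-0.3],[[0,0,0],[0,0,1],-0.3],[[0,0,0],[0,0,1],-0.3],[[0,0,0],[0,0,1],-0.3],[[0,0,0],[0,0,0],-0.3]]' 40
python3 - <<'E'
from h import *
plan(.4595,.0255,.0515,10.7)
t=pose(); im=vision.get_image("wrist"); cv2.imwrite("pics/w5.png",im)
E
```

```text
clock: 28.45
position: [0.4846, -0.1188, 0.1308]
ee_rot: [-0.0, 0.919, 0.394, -0.0]
contact_force: [0.1, -1.0, -0.0]
width: 0.0553
gripper_force: 0.0
clock: 29.32
position: [0.4846, -0.1188, 0.1309]
ee_rot: [-0.0, 0.996, 0.093, -0.0]
contact_force: [-0.2, -0.1, 0.5]
width: 0.0554
gripper_force: 0.0
t 29.3 tcp [ 484.6 -118.8  130.9] phi 10.7 tilt(tool x,y deg) [0.05 0.03] w 55.4 | turn z -0.01 units, shift [   2.1 -146.5   79.4] | q1,q6 [-22.  58.]
```

View pics/w5.png

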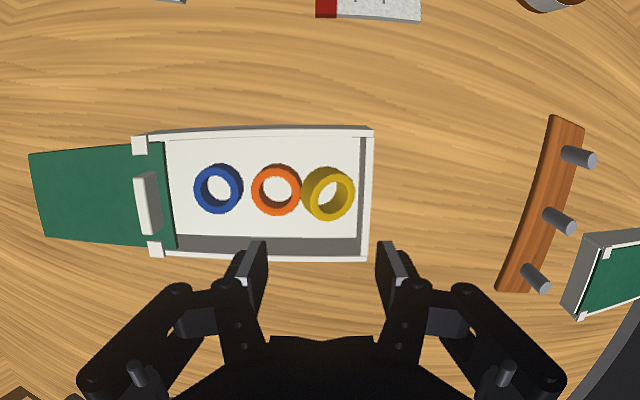

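Wrist view: blue (218,188), orange (276,190) and yellow (327,193) are in the box. Yellow sits close to orange, so I measure for tilt.

```bash
python3 - <<'E'
from h import *
t=pose(); im=cv2.imread("pics/w5.png"); b=(.4737,-.0593,10.6);a=np.radians(10.6)
for n,lo,hi in [("blue",(105,130,30),(125,255,255)),("orange",(5,180,60),(17,255,255)),("yel",(19,150,60),(33,255,255))]:
  m=hsv(im,lo,hi); m[:140]=0;m[240:]=0;m[:,:170]=0;m[:,370:]=0
  k=np.argwhere(m)[:,::-1].astype(np.float32); h=cv2.convexHull(k).reshape(-1,2)
  P=cast("wrist",h,.022,t)[:,:2]-b[:2]; P=P@np.array([[np.cos(a),-np.sin(a)],[np.sin(a),np.cos(a)]])
  print(n,len(k),"box x %s y %s"%((P[:,0].min().round(4),P[:,0].max().round(4)),(P[:,1].min().round(4),P[:,1].max().round(4))))
x0,y0=180,150; cv2.imwrite("pics/c5.png",cv2.resize(im[150:240,190:375],None,fx=4,fy=4,interpolation=cv2.INTER_CUBIC))
E
```

```text
blue 884 box x (np.float64(-0.0204), np.float64(0.0242)) y (np.float64(0.012), np.float64(0.0543))
orange 1072 box x (np.float64(-0.0216), np.float64(0.0227)) y (np.float64(-0.0416), np.float64(0.0008))
yel 1926 box x (np.float64(-0.0261), np.float64(0.0209)) y (np.float64(-0.0872), np.float64(-0.0422))
```

View pics/c5.png

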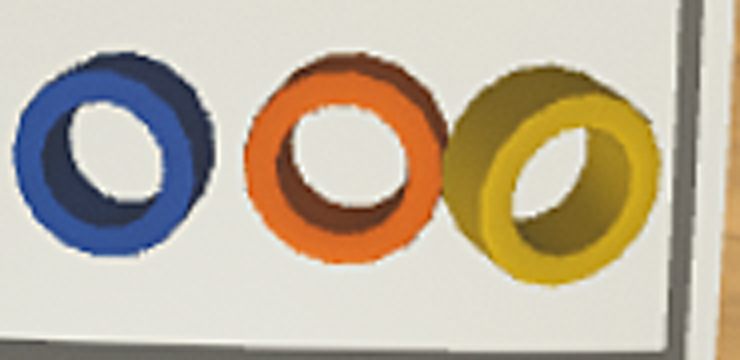

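Crop: blue and orange are flat. The yellow roll is tilted, its edge propped on orange's rim because the gap was too tight. I will grip orange and draw it about 8 mm towards blue, so that yellow drops flat.

```bash
python3 -m handwheel '[[[0,0,0],[0,0,-1],-0.3],[[0,0,0],[0,0,-1],-0.3],[[0,0,0],[0,0,-1],-0.3],[[0,0,0],[0,0,-1],-0.3],[[0,0,0],[0,0,-1],-0.3],[[0,0,0],[0,0,-1],-0.3],[[0,0,0],[0,0,-1],-0.3],[[0,0,0],[0,0,-1],-0.3],[[0,0,0],[0,0,-1],-0.3],[[0,0,0],[0,0,-1],-0.3],[[0,0,0],[0,0,-1],-0.3],[[0,0,0],[0,0,-1],-0.3],[[0,0,0],[0,0,-1],-0.3],[[0,0,0],[0,0,-1],-0.3],[[0,0,0],[0,0,-1],-0.3],[[20,0,0],[0,0,0],-0.3],[[21,0,0],[0,0,0],-0.3],[[0,0,0],[0,0,0],-0.3]]' 40; python3 -c "
from h import *
plan(*box2w((.4737,-.0593,10.6),0.0005,-.0195),.012,100.6)"
```

```text
clock: 31.62
position: [0.4763, -0.0765, 0.1311]
ee_rot: [-0.001, 0.638, 0.77, -0.0]
contact_force: [0.8, -0.4, 0.6]
width: 0.0555
gripper_force: 0.0
t 31.6 tcp [476.3 -76.5 131.1] phi 100.7 tilt(tool x,y deg) [-0.06  0.06] w 55.5 | turn z 0.01 units, shift [ -2.2   1.1 119.1] | q1,q6 [-17. -28.]
```

```bash
python3 -m handwheel '[[[-1,1,35],[0,0,0],-0.3],[[0,0,45],[0,0,0],-0.3],[[0,0,28],[0,0,0],-0.3],[[0,0,9],[0,0,0],-0.3],[[0,0,0],[0,0,0],-0.3],[[0,0,0],[0,0,0],0.1],[[0,0,0],[0,0,0],0.1],[[0,0,0],[0,0,0],0.1],[[2,0,0],[0,0,0],0.1],[[3,0,0],[0,0,0],0.1],[[3,0,0],[0,0,0],0.1],[[1,0,0],[0,0,0],0.1],[[0,0,0],[0,0,0],0.1],[[0,0,0],[0,0,0],-0.3],[[0,0,0],[0,0,0],-0.3],[[0,0,-25],[0,0,0],-0.3],[[0,0,-40],[0,0,0],-0.3],[[0,0,-50],[0,0,0],-0.3],[[0,0,0],[0,0,0],-0.3]]' 25; python3 - <<'E'
from h import *
plan(.4595,.0255,.0515,10.7)
t=pose(); im=vision.get_image("wrist"); cv2.imwrite("pics/w6.png",im)
k=np.argwhere(hsv(im,(19,150,60),(33,255,255)))[:,::-1]
P=np.array([(0.0,-.06)]); 
for n,lo,hi in [("blue",(105,130,30),(125,255,255)),("orange",(5,180,60),(17,255,255)),("yel",(19,150,60),(33,255,255))]:
  for c,a,r in blobs(hsv(im,lo,hi),300): print(n,c.round(),a,cast("wrist",c,.02,t)[0,:2].round(3))
cv2.imwrite("pics/c6.png",im[60:380,150:500])
E
```

```text
clock: 34.0
position: [0.4795, -0.0711, 0.1327]
ee_rot: [0.004, 0.639, 0.769, 0.002]
contact_force: [0.5, 0.4, -0.5]
width: 0.0555
gripper_force: 0.0
t 34.0 tcp [479.5 -71.1 132.7] phi 100.6 tilt(tool x,y deg) [ 0.22 -0.42] w 55.5 | turn z 14.98 units, shift [ -1.7 -98.6  81.2] | q1,q6 [-17. -27.]
blue [318. 139.] 1196 [ 0.468 -0.026]
orange [319. 192.] 1201 [ 0.477 -0.071]
yel [542.  48.] 820 [0.662 0.112]
yel [316. 240.] 1364 [ 0.483 -0.116]
```

View pics/c6.png

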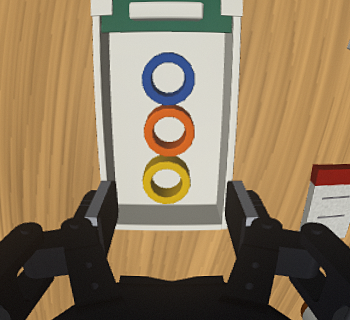

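Crop: all three rolls now lie flat in a row, blue (168,79), orange (169,131) and yellow (166,180), spaced 46 mm. I go to the pull and shut the cover.

```bash
python3 -m handwheel '[[[0,0,0],[0,0,1],-0.3],[[0,0,0],[0,0,1],-0.3],[[0,0,0],[0,0,1],-0.3],[[0,0,0],[0,0,1],-0.3],[[0,0,0],[0,0,1],-0.3],[[0,0,0],[0,0,1],-0.3],[[0,0,0],[0,0,1],-0.3],[[0,0,0],[0,0,1],-0.3],[[0,0,0],[0,0,1],-0.3],[[0,0,0],[0,0,1],-0.3],[[0,0,0],[0,0,1],-0.3],[[0,0,0],[0,0,1],-0.3],[[0,0,0],[0,0,1],-0.3],[[0,0,0],[0,0,1],-0.3],[[0,0,0],[0,0,1],-0.3],[[0,-30,0],[0,0,0],-0.3],[[0,-40,0],[0,0,0],-0.3],[[-2,-28,0],[0,0,0],-0.3],[[0,0,0],[0,0,0],-0.3]]' 40; python3 -c "
from h import *
plan(.4595,.0255,.0515,10.7)"
```

```text
clock: 36.42
position: [0.4547, 0.027, 0.1276]
ee_rot: [-0.001, 0.996, 0.094, -0.002]
contact_force: [0.0, -0.3, -0.2]
width: 0.0555
gripper_force: 0.0
t 36.4 tcp [454.7  27.  127.6] phi 10.8 tilt(tool x,y deg) [0.24 0.08] w 55.5 | turn z 0.01 units, shift [ 4.4  2.4 76.1] | q1,q6 [-5. 74.]
```

```bash
python3 -m handwheel '[[[4,2,20],[0,0,0],-0.3],[[0,0,30],[0,0,0],-0.3],[[0,0,18],[0,0,0],-0.3],[[0,0,7],[0,0,0],-0.3],[[0,0,0],[0,0,0],-0.3],[[0,0,0],[0,0,0],0.9],[[0,0,0],[0,0,0],0.9],[[0,0,0],[0,0,0],0.9],[[0,0,0],[0,0,0],0.9]]' 40; python3 -c "
from h import *
plan(*box2w((.4737,-.0593,10.7),0,-.079),.0515,10.7)"
```

```text
clock: 37.55
position: [0.4617, 0.0243, 0.055]
ee_rot: [0.0, 0.996, 0.092, 0.001]
contact_force: [-0.5, 0.6, 6.3]
width: 0.0104
gripper_force: 43.3
t 37.5 tcp [461.7  24.3  55. ] phi 10.6 tilt(tool x,y deg) [-0.08 -0.03] w 10.4 | turn z -0.02 units, shift [ -3.7 163.4   3.5] | q1,q6 [-6. 74.]
```

```bash
python3 -m handwheel '[[[0,5,0],[0,0,0],0.9],[[0,10,0],[0,0,0],0.9],[[0,15,0],[0,0,0],0.9],[[0,15,0],[0,0,0],0.9],[[0,15,0],[0,0,0],0.9],[[0,15,0],[0,0,0],0.9],[[0,15,0],[0,0,0],0.9],[[0,15,0],[0,0,0],0.9],[[0,15,0],[0,0,0],0.9],[[0,15,0],[0,0,0],0.9],[[0,12,0],[0,0,0],0.9],[[0,8,0],[0,0,0],0.9],[[0,5,0],[0,0,0],0.9],[[0,2,0],[0,0,0],0.9],[[0,2,0],[0,0,0],0.9],[[0,0,0],[0,0,0],0.9],[[0,0,0],[0,0,0],0.9]]'; python3 -c "
from h import *
plan(*box2w((.4737,-.0593,10.7),0,-.079),.0515,10.7)"
```

```text
clock: 39.67
position: [0.4909, -0.1364, 0.055]
ee_rot: [-0.0, 0.996, 0.092, -0.0]
contact_force: [-1.4, 2.3, 6.8]
width: 0.0106
gripper_force: 43.6
t 39.7 tcp [ 490.9 -136.4   55. ] phi 10.6 tilt(tool x,y deg) [0.02 0.05] w 10.6 | turn z -0.02 units, shift [-2.6  0.   3.5] | q1,q6 [-23.  56.]
```

```bash
python3 -m handwheel '[[[0,2,0],[0,0,0],0.9],[[0,1,0],[0,0,0],0.9],[[0,0,0],[0,0,0],0.9],[[0,0,0],[0,0,0],0.9]]'; python3 -c "
from h import *
plan(*box2w((.4737,-.0593,10.7),0,-.079),.0515,10.7)"
```

```text
clock: 40.17
position: [0.4909, -0.1365, 0.0549]
ee_rot: [-0.003, 0.996, 0.091, -0.001]
contact_force: [-1.3, 10.1, 10.1]
width: 0.0108
gripper_force: 43.9
t 40.2 tcp [ 490.9 -136.5   54.9] phi 10.5 tilt(tool x,y deg) [0.03 0.35] w 10.8 | turn z -0.03 units, shift [-2.6 -0.1  3.4] | q1,q6 [-24.  56.]
```

Cover shut: 163 mm of travel and about 10 N at the end stop. I release, rise and go over the red-band pad.

```bash
python3 -m handwheel '[[[0,-1,0],[0,0,0],0.9],[[0,0,0],[0,0,0],0.3],[[0,0,0],[0,0,0],0.2],[[0,0,-15],[0,0,0],0],[[0,0,-30],[0,0,0],-0.5],[[0,0,-30],[0,0,-1],-1],[[0,0,-35],[0,0,-1],-1],[[0,0,-35],[0,0,-1],-1],[[0,0,0],[0,0,-1],-1],[[0,0,0],[0,0,-1],-1],[[0,0,0],[0,0,-1],-1],[[0,0,0],[0,0,-1],-1],[[0,0,0],[0,0,-1],-1],[[0,0,0],[0,0,-1],-1],[[0,0,0],[0,0,-1],-1],[[0,0,0],[0,0,-1],-1],[[0,0,0],[0,0,-1],-1],[[0,0,0],[0,0,-1],-1],[[0,0,0],[0,0,-1],-1],[[0,0,0],[0,0,-1],-1]]' 40
python3 -m handwheel '[[[0,30,0],[0,0,0],-1],[[-5,45,0],[0,0,0],-1],[[-10,45,0],[0,0,0],-1],[[-6,40,0],[0,0,0],-1],[[0,17,0],[0,0,0],-1],[[0,0,0],[0,0,0],-1],[[0,0,0],[0,0,0],-1]]'
python3 - <<'E'
from h import *
plan(.669,-.125,.2,100.4)
im=vision.get_image("top"); cv2.imwrite("pics/t7.png",im)
t=pose(); im=vision.get_image("wrist"); cv2.imwrite("pics/w7.png",im)
m=hsv(im,(0,0,130),(180,70,255))|hsv(im,(170,150,50),(180,255,255))|hsv(im,(0,180,50),(3,255,255))
for c,a,r in blobs(m,1500):
  q=cast("wrist",cv2.boxPoints(r),.014,t)[:,:2]; print(c.round(),a,q.round(4).tolist(),"c",q.mean(0).round(4),[np.linalg.norm(q[i]-q[i-1]).round(4) for i in(1,2)])
cv2.imwrite("pics/c7.png",im)
E
```

```text
clock: 42.68
position: [0.4918, -0.1391, 0.2002]
ee_rot: [0.001, 0.637, 0.77, 0.0]
contact_force: [0.3, 0.4, 0.7]
width: 0.0855
gripper_force: 0.0
clock: 43.55
position: [0.6687, -0.1271, 0.1997]
ee_rot: [-0.0, 0.639, 0.769, -0.0]
contact_force: [-0.1, 0.5, 0.1]
width: 0.0853
gripper_force: 0.0
t 43.5 tcp [ 668.7 -127.1  199.7] phi 100.6 tilt(tool x,y deg) [0.01 0.04] w 85.3 | turn z 0.03 units, shift [ 2.   0.7 -0.3] | q1,q6 [-17. -27.]
[161. 103.] 2129 [[0.3675, 0.0466], [0.4983, 0.0451], [0.5363, -0.1546], [0.407, -0.1794]] c [ 0.4523 -0.0606] [np.float64(0.1308), np.float64(0.2033)]
[587. 204.] 40088 [[1.0779, -0.517], [0.8139, 0.114], [1.1323, 0.2824], [2.2779, -0.845]] c [ 1.3255 -0.2414] [np.float64(0.6839), np.float64(0.3603)]
[323. 169.] 4279 [[0.6468, -0.173], [0.6322, -0.0849], [0.6892, -0.0742], [0.7076, -0.1617]] c [ 0.669  -0.1234] [np.float64(0.0893), np.float64(0.058)]
[470. 375.] 1734 [[0.9416, -0.4488], [0.9376, -0.3453], [1.0896, -0.4195], [1.1162, -0.5578]] c [ 1.0213 -0.4429] [np.float64(0.1036), np.float64(0.1692)]
```

View pics/w7.png

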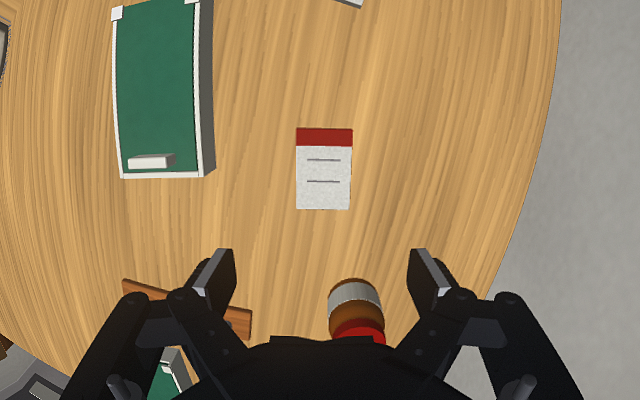

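Wrist view: red-band pad at (324,168), centre (0.669,-0.1235), measured 89 × 58 mm. The cover is shut with its pull at the -y end, and the jar (357,310) is clear. I grasp the pad.

```bash
python3 -m handwheel '[[[3,1,40],[0,0,0],-1],[[0,0,50],[0,0,0],-1],[[0,0,50],[0,0,0],-1],[[0,0,35],[0,0,0],-1],[[0,0,18],[0,0,0],-1],[[0,0,6],[0,0,0],-1],[[0,0,0],[0,0,0],-1],[[0,0,0],[0,0,0],-0.2],[[0,0,0],[0,0,0],-0.2],[[0,0,0],[0,0,0],-0.2],[[0,0,0],[0,0,0],-0.2]]' 50; python3 -c "
from h import *
plan(*box2w((.4737,-.0593,10.7),0,.013),.12,100.6)"
```

```text
clock: 45.02
position: [0.6713, -0.1241, 0.0022]
ee_rot: [0.002, 0.639, 0.769, 0.001]
contact_force: [0.4, -0.4, 7.1]
width: 0.0583
gripper_force: 54.1
t 45.0 tcp [ 671.3 -124.1    2.2] phi 100.6 tilt(tool x,y deg) [ 0.09 -0.17] w 58.3 | turn z 0.00 units, shift [ 113.1 -182.3 -117.8] | q1,q6 [-16. -27.]
```

```bash
python3 -m handwheel '[[[0,0,-10],[0,0,0],-0.2],[[0,0,-25],[0,0,0],-0.2],[[0,0,-35],[0,0,0],-0.2],[[0,0,-35],[0,0,0],-0.2],[[0,0,-12],[0,0,0],-0.2],[[10,-18,0],[0,0,0],-0.2],[[20,-32,0],[0,0,0],-0.2],[[22,-36,0],[0,0,0],-0.2],[[22,-36,0],[0,0,0],-0.2],[[22,-34,0],[0,0,0],-0.2],[[12,-20,0],[0,0,0],-0.2],[[5,-7,0],[0,0,0],-0.2],[[0,0,0],[0,0,0],-0.2],[[0,0,0],[0,0,0],-0.2]]' 50; python3 - <<'E'
from h import *
plan(*box2w((.4737,-.0593,10.7),0,.013),.0457,100.6)
t=pose(); im=vision.get_image("wrist"); cv2.imwrite("pics/w8.png",im)
E
```

```text
clock: 46.78
position: [0.4707, -0.0469, 0.1173]
ee_rot: [0.001, 0.639, 0.769, 0.0]
contact_force: [-0.6, -0.3, -0.2]
width: 0.0582
gripper_force: 53.6
t 46.8 tcp [470.7 -46.9 117.3] phi 100.6 tilt(tool x,y deg) [ 0.04 -0.06] w 58.2 | turn z -0.00 units, shift [ 0.2  0.7 71.6] | q1,q6 [-14. -25.]
```

View pics/w8.png

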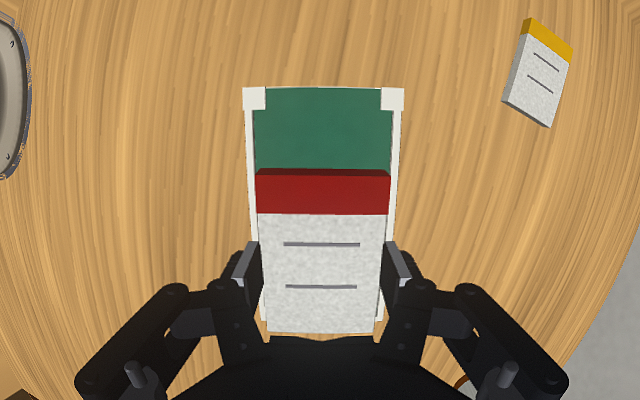

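Wrist view: the pad is held level and square over the cover (edges from x=257 to 390). The yellow-band pad is at (540,75). I lower and release.

```bash
python3 -m handwheel '[[[0,1,25],[0,0,0],-0.2],[[0,0,25],[0,0,0],-0.2],[[0,0,12],[0,0,0],-0.2],[[0,0,6],[0,0,0],-0.2],[[0,0,3],[0,0,0],-0.2],[[0,0,1],[0,0,0],-0.2],[[0,0,0],[0,0,0],-0.2],[[0,0,0],[0,0,0],-0.2]]' 50; python3 -c "
from h import *
plan(*box2w((.4737,-.0593,10.7),0,.013),.0442,100.6)"
```

```text
clock: 47.82
position: [0.4706, -0.0463, 0.0457]
ee_rot: [0.0, 0.639, 0.769, 0.0]
contact_force: [0.8, 0.4, -0.6]
width: 0.058
gripper_force: 53.6
t 47.8 tcp [470.6 -46.3  45.7] phi 100.6 tilt(tool x,y deg) [ 0.03 -0.04] w 58.0 | turn z 0.00 units, shift [-0.4  0.7  1.5] | q1,q6 [-14. -25.]
```

```bash
python3 -m handwheel '[[[0,0,1],[0,0,0],-0.2],[[0,0,0.5],[0,0,0],-0.2],[[0,0,0],[0,0,0],-0.5],[[0,0,0],[0,0,0],-0.7],[[0,0,0],[0,0,0],-1],[[0,0,0],[0,0,0],-1],[[0,0,-20],[0,0,0],-1],[[0,0,-40],[0,0,0.8],-1],[[0,0,-40],[0,0,0.8],-1],[[0,0,-40],[0,0,0.8],-1],[[0,0,-15],[0,0,0.8],-1],[[20,22,0],[0,0,0],-1],[[33,40,0],[0,0,0],-1],[[35,40,0],[0,0,0],-1],[[35,40,0],[0,0,0],-1],[[20,26,0],[0,0,0],-1],[[10,10,0],[0,0,0],-1],[[0,0,0],[0,0,0],-1],[[0,0,0],[0,0,0],-1]]' 50
python3 - <<'E'
from h import *
plan(.670,.078,.2,81.3)
t=pose(); im=vision.get_image("wrist"); cv2.imwrite("pics/w9.png",im)
m=hsv(im,(0,0,130),(180,70,255))|hsv(im,(19,150,60),(33,255,255))
for c,a,r in blobs(m,1500):
  if abs(c[0]-320)<120:
    q=cast("wrist",cv2.boxPoints(r),.014,t)[:,:2]; print(c.round(),a,q.round(4).tolist(),"c",q.mean(0).round(4),[np.linalg.norm(q[i]-q[i-1]).round(4) for i in(1,2)],"dir",[np.degrees(np.arctan2(*(q[i]-q[i-1])[::-1])).round(1)%180 for i in(0,1,2,3)])
im=vision.get_image("top"); cv2.imwrite("pics/t9.png",im)
m=hsv(im,(0,0,120),(180,60,255)); m[:140]=0;m[270:]=0;m[:,:240]=0;m[:,450:]=0
for c,a,r in blobs(m,100): print("top",c.round(),a,cast("top",c,.05)[0].round(3))
for c,a,r in blobs(hsv(im,(0,170,50),(4,255,255))|hsv(im,(20,150,100),(33,255,255)),15): print("rY",c.round(),a,cast("top",c,.05)[0].round(3))
E
```

```text
clock: 50.2
position: [0.6679, 0.0777, 0.1989]
ee_rot: [-0.0, 0.758, 0.652, -0.001]
contact_force: [-0.8, -1.0, 0.1]
width: 0.0855
gripper_force: 0.0
t 50.2 tcp [667.9  77.7 198.9] phi 81.4 tilt(tool x,y deg) [0.05 0.07] w 85.5 | turn z 0.01 units, shift [ 0.6  2.  -1.1] | q1,q6 [1. 9.]
[304. 145.] 4565 [[0.6288, 0.1602], [0.6885, 0.1504], [0.6756, 0.0617], [0.6126, 0.0714]] c [0.6514 0.1109] [np.float64(0.0605), np.float64(0.0896)] dir [np.float64(79.6), np.float64(170.7), np.float64(81.7), np.float64(171.3)]
top [279. 170.] 176 [0.648 0.093 0.05 ]
top [332. 226.] 448 [ 0.476 -0.066  0.05 ]
top [328. 228.] 483 [ 0.472 -0.055  0.05 ]
top [257. 228.] 247 [0.474 0.16  0.05 ]
top [277. 234.] 203 [0.453 0.101 0.05 ]
rY [407. 136.] 282 [ 0.75  -0.299  0.05 ]
rY [263. 169.] 68 [0.651 0.142 0.05 ]
rY [313. 230.] 79 [ 0.464 -0.01   0.05 ]
```

View pics/w9.png

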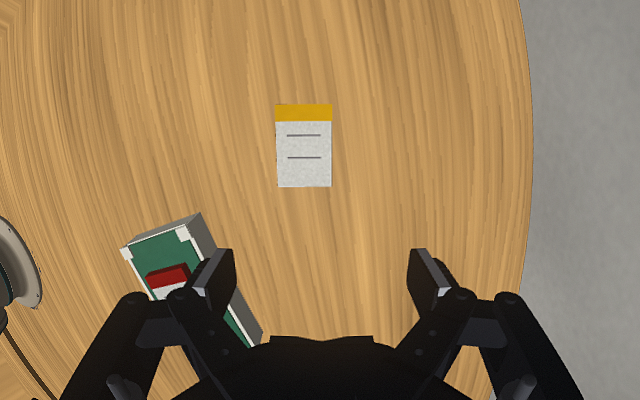

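Wrist view: the yellow-band pad is now at (304,145), so it was knocked about 35 mm. Its new centre is (0.651,0.111), long-side direction ≈81°, size 90 × 60 mm. The red pad lies on the cover at (165,278).

```bash
python3 -m handwheel '[[[15,-10,0],[0,0,0],-1],[[15,-11,20],[0,0,0],-1],[[0,0,50],[0,0,0],-1],[[0,0,50],[0,0,0],-1],[[0,0,45],[0,0,0],-1],[[0,0,24],[0,0,0],-1],[[0,0,8],[0,0,0],-1],[[0,0,0],[0,0,0],-1],[[0,0,0],[0,0,0],-0.2],[[0,0,0],[0,0,0],-0.2],[[0,0,0],[0,0,0],-0.2],[[0,0,0],[0,0,0],-0.2]]' 50; python3 -c "
from h import *
plan(.6514,.1109,0,81)
plan(*box2w((.4737,-.0593,10.7),0,.013),.13,100.6)"
```

```text
clock: 51.8
position: [0.6543, 0.1114, 0.0039]
ee_rot: [0.001, 0.758, 0.652, 0.001]
contact_force: [0.2, -0.5, 6.8]
width: 0.0584
gripper_force: 54.1
t 51.8 tcp [654.3 111.4   3.9] phi 81.4 tilt(tool x,y deg) [-0.05 -0.2 ] w 58.4 | turn z 0.07 units, shift [-1.  -2.8  3.9] | q1,q6 [ 4. 12.]
t 51.8 tcp [654.3 111.4   3.9] phi 81.4 tilt(tool x,y deg) [-0.05 -0.2 ] w 58.4 | turn z -3.20 units, shift [-121.6 -208.9 -126.1] | q1,q6 [ 4. 12.]
```

```bash
python3 -m handwheel '[[[0,0,-10],[0,0,0],-0.2],[[0,0,-25],[0,0,0],-0.2],[[0,0,-35],[0,0,-0.8],-0.2],[[0,0,-35],[0,0,-0.8],-0.2],[[0,0,-21],[0,0,-0.8],-0.2],[[0,0,0],[0,0,-0.8],-0.2],[[-10,-18,0],[0,0,0],-0.2],[[-20,-35,0],[0,0,0],-0.2],[[-24,-40,0],[0,0,0],-0.2],[[-24,-40,0],[0,0,0],-0.2],[[-24,-40,0],[0,0,0],-0.2],[[-14,-25,0],[0,0,0],-0.2],[[-5,-10,0],[0,0,0],-0.2],[[0,0,0],[0,0,0],-0.2],[[0,0,0],[0,0,0],-0.2]]' 50; python3 - <<'E'
from h import *
plan(*box2w((.4737,-.0593,10.7),0,.013),.061,100.6)
im=vision.get_image("wrist"); cv2.imwrite("pics/w10.png",im)
E
```

```text
clock: 53.68
position: [0.4719, -0.0455, 0.128]
ee_rot: [0.001, 0.639, 0.77, 0.0]
contact_force: [0.2, -0.9, -0.8]
width: 0.0581
gripper_force: 53.6
t 53.7 tcp [471.9 -45.5 128. ] phi 100.6 tilt(tool x,y deg) [ 0.01 -0.08] w 58.1 | turn z 0.00 units, shift [-0.9 -0.8 67. ] | q1,q6 [-14. -25.]
```

View pics/w10.png

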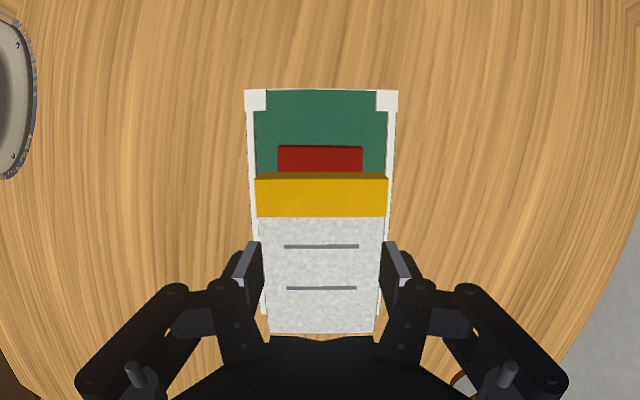

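Wrist view: the yellow pad is held over the red one, laterally aligned (edges 256–387 against 278–362). I check the far edges by ray before lowering.

```bash
python3 - <<'E'
from h import *
t=pose(); im=cv2.imread("pics/w10.png")
col=cv2.cvtColor(im,cv2.COLOR_BGR2HSV)
print([(r,col[r,320].tolist()) for r in range(142,184,2)])
a=np.radians(100.6);u=np.array([np.cos(a),np.sin(a)]);v=np.array([np.sin(a),-np.cos(a)])
for n,px,z in [("pad1 far edge top",[[280,148],[320,148],[361,148]],.056),("pad3 far edge top",[[257,179],[321,179],[387,179]],t[0][2]+.0101)]:
  q=cast("wrist",px,z,t)[:,:2]-t[0][:2]; print(n,(q@u*1e3).round(1),(q@v*1e3).round(1))
E
```

```text
[(142, [76, 119, 107]), (144, [73, 101, 101]), (146, [3, 189, 77]), (148, [3, 212, 135]), (150, [3, 213, 141]), (152, [3, 215, 139]), (154, [3, 216, 138]), (156, [3, 218, 137]), (158, [3, 219, 135]), (160, [2, 207, 139]), (162, [3, 219, 136]), (164, [3, 214, 137]), (166, [3, 219, 135]), (168, [3, 217, 135]), (170, [2, 216, 137]), (172, [17, 224, 124]), (174, [21, 225, 121]), (176, [21, 229, 119]), (178, [21, 230, 141]), (180, [22, 243, 214]), (182, [22, 244, 207])]
pad1 far edge top [45.2 45.  45.2] [-29.9  -2.1  26.5]
pad3 far edge top [43.9 43.8 43.9] [-29.7  -1.4  27.8]
```

Far edges agree within about 1 mm along and across. I lower the pad onto the pile.

```bash
python3 -m handwheel '[[[1,-0.5,25],[0,0,0],-0.2],[[0,0,22],[0,0,0],-0.2],[[0,0,11],[0,0,0],-0.2],[[0,0,6],[0,0,0],-0.2],[[0,0,2],[0,0,0],-0.2],[[0,0,1],[0,0,0],-0.2],[[0,0,0],[0,0,0],-0.2],[[0,0,0],[0,0,0],-0.2]]' 50; python3 -c "
from h import *
plan(.4719,-.0455,.0599,100.6)"
```

```text
clock: 54.72
position: [0.4703, -0.0451, 0.0612]
ee_rot: [0.0, 0.639, 0.769, 0.0]
contact_force: [0.2, 0.0, -0.5]
width: 0.0583
gripper_force: 53.6
t 54.7 tcp [470.3 -45.1  61.2] phi 100.6 tilt(tool x,y deg) [ 0.02 -0.04] w 58.3 | turn z -0.00 units, shift [-0.7  1.5  1.3] | q1,q6 [-14. -25.]
```

```bash
python3 -m handwheel '[[[0,0.5,1],[0,0,0],-0.2],[[0,0,0],[0,0,0],-0.2],[[0,0,0],[0,0,0],-0.5],[[0,0,0],[0,0,0],-0.7],[[0,0,0],[0,0,0],-1],[[0,0,0],[0,0,0],-1],[[0,0,-20],[0,0,0],-1],[[0,0,-40],[0,0,0],-1],[[0,0,-40],[0,0,0],-1],[[0,0,-30],[0,0,0],-1],[[-20,-30,0],[0,0,0],-1],[[-35,0,0],[0,0,0],-1],[[-30,0,0],[0,0,0],-1],[[0,0,0],[0,0,0],-1],[[0,0,0],[0,0,0],-1]]' 50
python3 - <<'E'
from h import *
plan(.47,-.045,.06,100.6)
t=pose(); im=vision.get_image("wrist"); cv2.imwrite("pics/w11.png",im)
im=vision.get_image("scene"); cv2.imwrite("pics/s11.png",cv2.resize(im[120:280,160:420],None,fx=3,fy=3,interpolation=cv2.INTER_CUBIC))
im=vision.get_image("top"); cv2.imwrite("pics/t11.png",im)
E
```

```text
clock: 56.6
position: [0.4562, -0.1333, 0.1895]
ee_rot: [-0.001, 0.639, 0.769, 0.0]
contact_force: [0.1, -0.2, 0.5]
width: 0.0856
gripper_force: 0.0
t 56.6 tcp [ 456.2 -133.3  189.5] phi 100.6 tilt(tool x,y deg) [-0.07  0.04] w 85.6 | turn z -0.00 units, shift [ 84.3  29.8 129.5] | q1,q6 [-25. -35.]
```

View pics/w11.png

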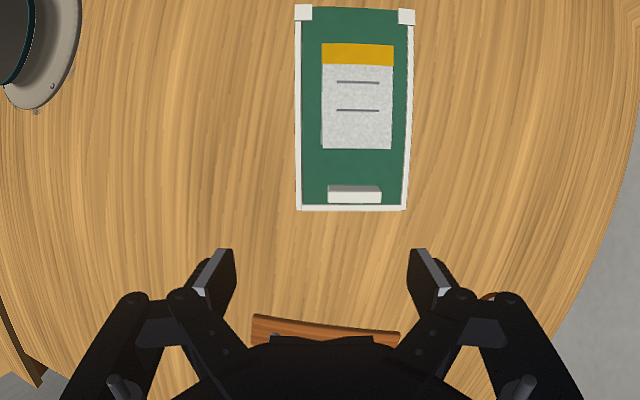

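View pics/s11.png

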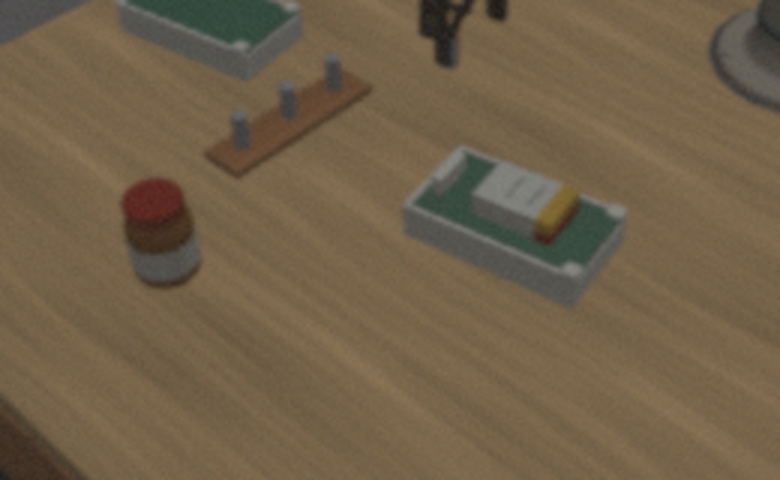

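Wrist and scene views: the two pads form one square pile (wrist px (357,97)) on the shut cover, clear of the pull (354,194), and the rack is empty. Last check before handing in: no hidden blue-band pad, and the cover's position.

```bash
python3 - <<'E'
from h import *
t=pose(); a=np.radians(10.7); M=np.array([[np.cos(a),-np.sin(a)],[np.sin(a),np.cos(a)]])
for n,px,z in [("pull top",[[328,191],[381,191],[381,203],[328,203]],.062),("pile",[[322,43],[394,45],[391,149],[322,148]],.07)]:
  print(n,((cast("wrist",px,z,t)[:,:2]-[.4737,-.0593])@M).mean(0).round(4))
for f in("t3","t11"):
  im=cv2.imread(f"pics/{f}.png")
  print(f,[(c.round().tolist(),int(n)) for c,n,r in blobs(hsv(im,(98,100,40),(128,255,255)),12)],[(c.round().tolist(),int(n)) for c,n,r in blobs(hsv(im,(0,0,120),(180,60,255)),150) if 80<c[0]<540 and c[1]>80])
  print("jar",[c.round(1).tolist() for c,n,r in blobs(hsv(im,(0,180,60),(4,255,255)),150)])
E
```

```text
pull top [-0.0014 -0.0776]
pile [-0.0013  0.0133]
t3 [([319.0, 228.0], 35), ([152.0, 269.0], 824)] [([151.0, 124.0], 1584), ([353.0, 163.0], 445), ([288.0, 165.0], 448), ([484.0, 199.0], 165), ([504.0, 217.0], 1093), ([334.0, 226.0], 2064), ([527.0, 239.0], 230), ([431.0, 278.0], 177), ([478.0, 321.0], 167), ([307.0, 378.0], 2323), ([249.0, 372.0], 389)]
jar [[407.4, 135.6]]
t11 [([152.0, 269.0], 822)] [([162.0, 135.0], 330), ([323.0, 211.0], 182), ([506.0, 231.0], 512), ([328.0, 227.0], 456), ([350.0, 238.0], 180), ([378.0, 249.0], 1198), ([406.0, 262.0], 181), ([303.0, 352.0], 176), ([366.0, 382.0], 159)]
jar [[407.3, 135.6]]
```

No third pad shows. The cover is shut (pull at -78 mm, nominal -79) and the pile sits at (-1, +13) mm in the box frame. Handing in.

```bash
python3 -c "
from rig import manip
print(manip.sign_off())"
```

```text
the job is handed in; nothing more can be done
None
```

I handed the job in at about 57 s on the robot's clock: all three rolls lay flat in the box under the shut cover, and the two pads present (red and yellow band) were stacked squarely on it beside the pull; no verdict came back.

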